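# Release the tall battery pack from its dock

### The arm

A 6-joint arm with a two-finger parallel gripper is mounted at the origin on a cart in front of the work surface, level with it; the furniture and walls round the work are solid. World frame = base frame: x ahead of the robot, y to its left, z up, the work surface at z = 0. Lengths are in m, angles in degrees, forces in N, time in s.
With the tool pointing down it reaches from about 0.325 to 0.875 m from the base axis. Payload 4.4 kg.
Tool frame: the origin (TCP) lies at the very end of the fingers, on their centre line; the grasp point (between the pads) lies 19 mm behind it; z points along the fingers, y is the line along which they close (so a half turn about z gives the same grasp; the last joint's range is limited). The gripper opens to 85 mm and grips with 20 to 120 N. Pads are 22 mm wide; open, the fingers measure 114 mm over their backs; the gripper's body (76 mm by 85 mm) begins 54 mm behind the grasp point. The pads swing forward as they close: fully open they stand 13 mm farther back than shut.
Start: joints at [-75.029, 11.837, 88.321, -0, 79.842, -8.623], TCP at [0.23, -0.527, 0.231] pointing down, gripper open.
Joint ranges: [-156.59, 156.59], [-49.26, 127.26], [12.9, 141.05], [-63.56, 243.56], [4.71, 150.69], [-161.64, 161.64]. Speed limits (degrees/s): [159.86, 159.86, 180, 180, 180, 180].

### API

Orientations are given as [roll, pitch, yaw] about the fixed x, y, z axes, in that order (R = Rz(yaw) Ry(pitch) Rx(roll)).
In Python, from cell import env, viewer, job, get_state gives the robot as it stands (env), with the cameras (viewer), the job (job) and the readings as plain functions.
- The arm moves only by the tool shift_gripper, called after "Request:" in YAML: its name, and indented under it one key for each argument. Schema: {"type":"object","properties":{"plan":{"type":"array","items":{"type":"object","properties":{"jaw":{"type":"number"},"pos":{"type":"array","items":{"type":"number"},"minItems":3,"maxItems":3},"spin":{"type":"number"}},"additionalProperties":false,"required":["jaw"]},"minItems":1,"maxItems":20},"grip_force":{"type":"number"},"only":{"type":"string"},"quiet":{"type":"boolean"},"lines":{"type":"string"}},"required":["plan"],"additionalProperties":false}. plan is a list of rows, 1 to 20 of them, each an object with the fields jaw (the finger opening in m), pos (a list: dx, dy, dz in m), spin (a turn about the tool's z in degrees); a field left out counts as zero (the opening has to be given); each row is the pose to reach, as a shift and turn from the pose commanded when the call began, along the tool's axes at that moment; what a row does not reach only later rows make up. A row lasts 1/8 s, in which the tool goes at most 0.0625 m and 10.7 degrees, less where a joint would pass 70% of its speed; a pose out of reach is approached as far as the arm can. The fingers move at their own pace and stop on an object; grip_force is the grip in N (left out, the last holds). Time passes only in rows, so rows that do not move let the fingers close. The tool returns the time, the measured TCP pose, the force, the opening and the grip force at its end. only (a regular expression) keeps the lines of the reply that match it, lines (a string "A,B") keeps lines A to B, and quiet returns only ok. Input that does not fit is refused with a message, and nothing moves.
- get_state(): the state, without advancing time (a new reading comes with each control period).
- viewer.capture(name): name is "scene" or "top" or "wrist"; returns a dict with "img" (420x560x3 uint8, red, green, blue), "mtx" (3x3 intrinsics, pixels), "R" (3x3) and "t" (3): a world point X has camera coordinates R X + t; the wrist camera has in their place "mount" (4x4, takes a point from camera to tool coordinates, whose origin is the TCP and whose axes are the flange's). Camera axes: x right, y down, z forward; pixel columns grow to the right and rows downward; lengths in m; the calibration is good to about 2 mm. A picture is of the moment at which its call begins: read the wrist's pose just before it. There is no depth.
- job.sign_off(): hands the job in; it is judged then, once.
The state is a dict: "time": time; "joint_pos": joint angles; "qd": joint speeds; "joint_efforts": joint torques, N m; "ee_pos": TCP position; "tool_rot": TCP orientation; "ft_force": force on the tool from outside, world axes, zero at the start; "ft_torque": the same for the moment, N m; "gripper_width": finger opening in m; "finger_force": force on a finger pad.
Only numpy, scipy, OpenCV 4.12 (cv2) and the standard library are available. Lean on these libraries where they do the work, as an engineer would, in place of code of your own. Each camera call takes 0.05 s, during which the arm holds its last target. There are 200 camera calls.

### The job

Two cordless-tool battery packs, one tall and one low, are latched side by side in a charging dock on the bench. Press the release key in front of the tall pack so that the hidden catch under it lets go and the pack pops up, then lift that pack out and set it down gently, upright, in the middle of the small rubber mat. Leave the low pack latched in its bay.

Things in the scene. Friction and masses are not known exactly. Their poses are not given: they have to be found in the camera images.
- dock: Black two-bay charging dock fixed to the bench, 140 x 186 mm, top 45 mm above the bench. Origin: on the bench under its centre; -x towards the robot. Bays at y = +50 and -50 mm, x = 0; each has its release key (ribbed metal plate 28 x 34 mm) at x = -64 mm, same y, top at z = 56 mm. A key goes straight down 9 mm (4 to 12 N), springs back, and frees its pack when more than 7 mm down.
- tall_pack: Tall battery pack: grey block 72 x 50 x 52 mm (x, y, z; two dark bands) on a narrower black stem 60 x 44 mm, 34 mm high, seated in either bay; 0.2 to 0.45 kg. Origin: centre of the stem's underside, z up; latched, 12 mm above the bench, axes as the dock's. Freed, a spring lifts it 17 mm and it stays up, loose: grip the block across y, draw it straight up. It stands on its stem.
- low_pack: Low battery pack, latched in the other bay: same block and stem, but the grey block is only 27 mm high, with one dark band. Origin: centre of the stem's underside. It stays where it is.
- mat: Flat square mat of black ribbed rubber, 120 x 120 x 4 mm, fixed to the bench between dock and robot. Origin: centre of its underside; its top is 4 mm higher.

How it is judged:
By the outcome, as a careful person would: the job done as asked, in the order asked, and still so for the second after the job is handed in, with the robot touching nothing.
It also fails if it takes over 46 s, if anything falls off the work surface, if the arm or the gripper's body presses on something with over 40 N, if the wrist force passes 120 N, or if a joint passes its speed limit or range.

## Working session

There is one attempt and no reset: what is moved stays moved. The work goes in short steps, Python scripts to look and compute and a tool call to move; the robot and the scene stay as the last step left them, time stands still between calls to the robot, and variables do not carry over. Pictures are saved under pics/ and viewed, at most 10 in all, crops included, and the job is handed in when it is done.

```bash
ls; mkdir -p pics; python3 - <<'E'
from cell import env, viewer, job, get_state
import cv2,numpy as np,pickle
d={}
for n in ("scene","top"):
    c=viewer.capture(n); d[n]=c; cv2.imwrite(f"pics/{n}0.png",c["img"][:,:,::-1])
    print(n,c["mtx"].round(1).tolist(),c["R"].round(3).tolist(),c["t"].round(3).tolist())
pickle.dump(d,open("cap0.pkl","wb"))
s=get_state();print(s["time"],s["ee_pos"],s["tool_rot"],s["gripper_width"])
E
```

```text
cell.py
pics
scene [[523.2, 0.0, 285.2], [0.0, 523.2, 201.4], [0.0, 0.0, 1.0]] [[0.998, -0.065, 0.005], [-0.03, -0.514, -0.857], [0.058, 0.855, -0.515]] [-0.525, -0.103, 1.091]
top [[380.6, 0.0, 276.0], [0.0, 380.6, 215.9], [0.0, 0.0, 1.0]] [[-0.015, -0.999, -0.038], [-0.988, 0.02, -0.153], [0.154, 0.035, -0.987]] [-0.281, 0.512, 0.836]
0.1 [ 0.22996534 -0.52627494  0.23023169] [-1.79883953e+02 -1.72412467e-02  2.35945096e+01] 0.08539004502609182
```

View pics/top0.png

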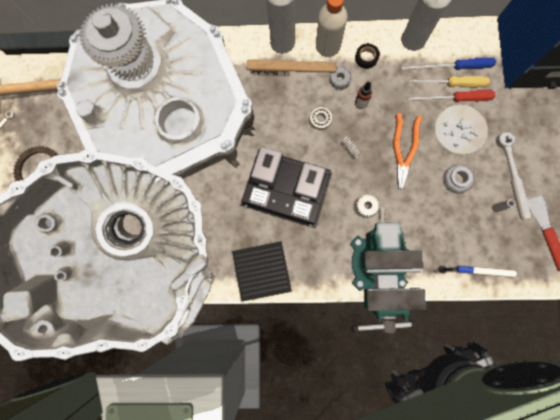

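View pics/scene0.png

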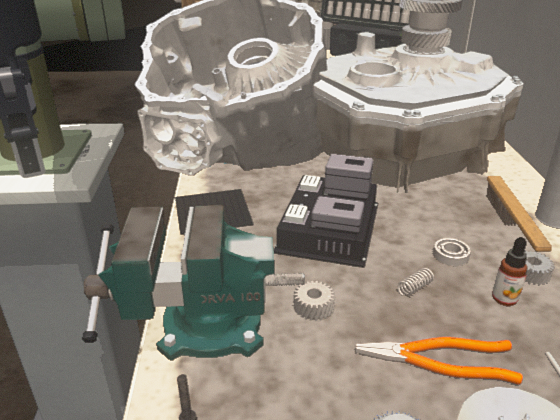

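The top view shows the dock at about (287,187). Its keys are near (261,197) and (304,208), the tall pack is on the left (+y) near (266,165), and the mat is at (262,270). The scene view confirms the farther pack (+y, about (349,172)) is the tall one. Next I'll measure the key blobs, pack tops and mat.

```bash
cat > h.py <<'E'
import numpy as np,cv2,pickle
def ray(c,uv,z):
    K,R,t=c["mtx"],c["R"],c["t"]; o=-R.T@t
    d=R.T@np.linalg.solve(K,np.array([uv[0],uv[1],1.]))
    return o+d*(z-o[2])/d[2]
def proj(c,X):
    p=c["mtx"]@(c["R"]@np.asarray(X)+c["t"]); return p[:2]/p[2]
E
python3 - <<'E'
from h import *
d=pickle.load(open("cap0.pkl","rb"));c=d["top"];im=c["img"];g=cv2.cvtColor(im,cv2.COLOR_RGB2GRAY)
def blobs(m,x0,y0,x1,y1,z,amin,nm):
    mm=np.zeros_like(m);mm[y0:y1,x0:x1]=m[y0:y1,x0:x1]
    cs,_=cv2.findContours(mm,cv2.RETR_EXTERNAL,cv2.CHAIN_APPROX_NONE)
    for k in cs:
        if cv2.contourArea(k)<amin: continue
        W=np.array([ray(c,p,z)[:2] for p in k[:,0].astype(float)]).astype(np.float32)
        r=cv2.minAreaRect(W*1000); print(nm,cv2.minAreaRect(k)[0],np.round(r[0],1),np.round(r[1],1),round(r[2],1))
blobs((g>190).astype('u1')*255,245,180,325,222,.056,40,"key")
blobs((g<60).astype('u1')*255,225,235,300,305,.004,300,"mat")
blobs((g<75).astype('u1')*255,232,140,335,228,.045,300,"dock")
a=cv2.resize(im[135:310,220:345],None,fx=4,fy=3.4,interpolation=cv2.INTER_CUBIC)
a=cv2.resize(im[140:230,230:340],None,fx=5,fy=5,interpolation=cv2.INTER_CUBIC)
cv2.imwrite("pics/crop0.png",a[:,:,::-1])
E
```

```text
key (301.4817199707031, 208.39451599121094) [ 519.9 -347.4] [35.9 28.8] 71.7
key (258.9499816894531, 195.64999389648438) [ 551.1 -252.7] [35.2 28.9] 71.5
key (308.4151306152344, 185.54714965820312) [ 571.5 -364.2] [43.1 39.1] 72.7
mat (261.0577087402344, 270.7884521484375) [ 384.7 -251.8] [113.6 114.1] 10.4
dock (285.8984069824219, 188.06747436523438) [ 570.6 -313.2] [175.  137.9] 71.4
```

View pics/crop0.png

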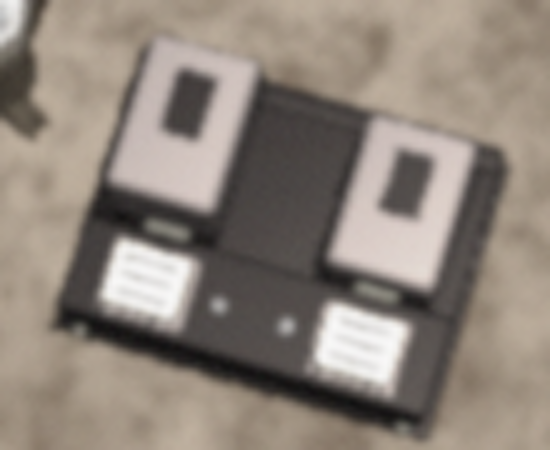

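The crop shows the tall pack's top at left (full-image centre about (266.5,165)), the low pack's at about (310,180.6), and both keys in front. I'll check these against the given geometry in both views.

```bash
python3 - <<'E'
from h import *
d=pickle.load(open("cap0.pkl","rb"));c=d["top"];s=d["scene"]
ex=np.array([.950,-.313]);ey=np.array([.313,.950])
k=np.array([.5511,-.2527])
for n,uv,z in(("tall",(266.5,165),.098),("low",(310,180.6),.073)):
    p=ray(c,uv,z);q=p[:2]-k;print(n,p.round(4),"rel key x,y",q@ex,q@ey)
print("cam top",(-c["R"].T@c["t"]).round(3))
# scene: tall top, keys
im=s["img"];g=cv2.cvtColor(im,cv2.COLOR_RGB2GRAY)
m=np.zeros_like(g);m[165:230,280:325]=(g[165:230,280:325]>185)*255
cs,_=cv2.findContours(m,cv2.RETR_EXTERNAL,cv2.CHAIN_APPROX_NONE)
for q in cs:
    if cv2.contourArea(q)>40:
        W=np.array([ray(s,p,.056)[:2] for p in q[:,0].astype(float)]).astype(np.float32)
        print("key scene",cv2.minAreaRect(q)[0],cv2.minAreaRect(W*1000))
# edge points predicted: draw tall & low tops on both
P={}
for n,o,z in(("tall",k+.064*ex,.098),("low",np.array([.5199,-.3474])+.064*ex,.073)):
    P[n]=[np.r_[o+a*ex*.036+b*ey*.025,z] for a,b in((1,1),(1,-1),(-1,-1),(-1,1))]
M=np.array([.3847,-.2518]);a=np.radians(10.4);ux=np.array([np.cos(a),np.sin(a)]);uy=np.array([-ux[1],ux[0]])
P["mat"]=[np.r_[M+i*ux*.06+j*uy*.06,.004] for i,j in((1,1),(1,-1),(-1,-1),(-1,1))]
P["key"]=[np.r_[k+i*ex*.014+j*ey*.017,.056] for i,j in((1,1),(1,-1),(-1,-1),(-1,1))]
out=[]
for cc,(x0,y0,x1,y1) in((c,(222,140,342,310)),(s,(170,140,390,270))):
    f=3.4 if cc is c else 1.8
    a=cv2.resize(cc["img"][y0:y1,x0:x1],None,fx=f,fy=f,interpolation=cv2.INTER_CUBIC)
    for v in P.values():
        pts=np.array([(proj(cc,X)-[x0,y0]+.5)*f for X in v]).astype(np.int32)
        cv2.polylines(a,[pts],True,(255,0,0),1)
    out.append(a)
h=max(a.shape[0] for a in out)
out=[cv2.copyMakeBorder(a,0,h-a.shape[0],0,0,cv2.BORDER_CONSTANT) for a in out]
cv2.imwrite("pics/over.png",np.hstack(out)[:,:800,::-1])
E
```

```text
tall [ 0.6093 -0.2729  0.098 ] rel key x,y 0.0616692275448259 -0.0009951428222764727
low [ 0.5787 -0.3672  0.073 ] rel key x,y 0.06205748817431343 -0.1001290619337482
cam top [ 0.374 -0.321  0.893]
key scene (296.0245666503906, 210.72952270507812) ((519.6047973632812, -349.7366943359375), (35.71563720703125, 26.81245994567871), 71.78858947753906)
key scene (310.0538330078125, 180.06922912597656) ((550.9618530273438, -254.92880249023438), (37.173988342285156, 27.1039981842041), 72.23705291748047)
```

View pics/over.png

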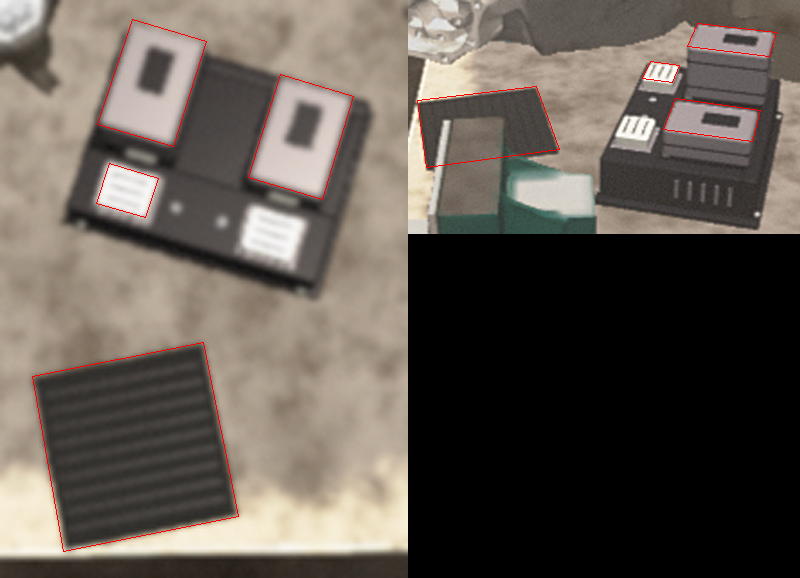

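The predicted outlines of packs, key and mat match both views within about 2 mm. The big housing at left is near the arm's path, so I'll check its height.

```bash
python3 - <<'E'
from h import *
d=pickle.load(open("cap0.pkl","rb"));c=d["top"];s=d["scene"]
for uv in((150,80),(148,130),(185,168),(210,172),(322,40),(318,60),(120,215),(205,215),(270,240)):
    print(uv,[ (z,ray(s,uv,z)[:2].round(2).tolist(),proj(c,ray(s,uv,z)).round().astype(int).tolist()) for z in(0,.1,.15,.2,.25,.3)])
st=np.array([.22997,-.52627,.23023]);yaw=np.radians(23.5945)
from scipy.spatial.transform import Rotation as Ro
R=Ro.from_euler("xyz",[180,0,np.degrees(yaw)],degrees=True).as_matrix()
print(R.round(3)); print("key in tool",(R.T@(np.array([.550,-.253,.1])-st)).round(4))
E
```

```text
(150, 80) [(0, [0.17, 0.47], [-50, 370]), (0.1, [0.23, 0.16], [59, 350]), (0.15, [0.26, -0.0], [124, 338]), (0.2, [0.29, -0.16], [199, 324]), (0.25, [0.32, -0.31], [287, 308]), (0.3, [0.35, -0.47], [389, 290])]
(148, 130) [(0, [0.22, 0.1], [107, 346]), (0.1, [0.27, -0.13], [199, 328]), (0.15, [0.29, -0.25], [254, 318]), (0.2, [0.32, -0.37], [318, 306]), (0.25, [0.34, -0.49], [392, 292]), (0.3, [0.37, -0.6], [478, 275])]
(185, 168) [(0, [0.32, -0.09], [192, 299]), (0.1, [0.35, -0.29], [274, 287]), (0.15, [0.36, -0.38], [323, 279]), (0.2, [0.38, -0.48], [380, 271]), (0.25, [0.39, -0.58], [446, 261]), (0.3, [0.41, -0.68], [524, 249])]
(210, 172) [(0, [0.37, -0.11], [200, 277]), (0.1, [0.39, -0.3], [281, 267]), (0.15, [0.4, -0.4], [330, 261]), (0.2, [0.41, -0.49], [386, 254]), (0.25, [0.42, -0.59], [451, 247]), (0.3, [0.43, -0.68], [528, 237])]
(322, 40) [(0, [0.72, 0.9], [-188, 146]), (0.1, [0.66, 0.5], [-76, 150]), (0.15, [0.64, 0.3], [-7, 152]), (0.2, [0.61, 0.1], [73, 155]), (0.25, [0.58, -0.11], [168, 158]), (0.3, [0.55, -0.31], [281, 162])]
(318, 60) [(0, [0.67, 0.65], [-94, 160]),
[... 220 characters left out ...]
28, -0.42], [340, 323]), (0.15, [0.3, -0.5], [386, 313]), (0.2, [0.32, -0.58], [438, 301]), (0.25, [0.35, -0.66], [498, 287]), (0.3, [0.37, -0.74], [569, 272])]
(205, 215) [(0, [0.37, -0.27], [267, 276]), (0.1, [0.39, -0.42], [341, 266]), (0.15, [0.4, -0.5], [386, 260]), (0.2, [0.41, -0.58], [437, 253]), (0.25, [0.42, -0.66], [496, 246]), (0.3, [0.43, -0.74], [566, 236])]
(270, 240) [(0, [0.48, -0.35], [300, 229]), (0.1, [0.47, -0.49], [370, 225]), (0.15, [0.47, -0.56], [412, 222]), (0.2, [0.47, -0.63], [460, 219]), (0.25, [0.47, -0.7], [516, 215]), (0.3, [0.47, -0.77], [583, 210])]
[[ 0.916  0.4    0.   ]
 [ 0.4   -0.916 -0.   ]
 [ 0.     0.    -1.   ]]
key in tool [ 0.4027 -0.1223  0.1302]
```

Request:
shift_gripper:
  plan:
    - {"jaw": 0,"pos": [0.05,-0.015,0.0],"spin": 5}
    - {"jaw": 0,"pos": [0.1,-0.03,0.0],"spin": 10}
    - {"jaw": 0,"pos": [0.15,-0.045,0.0],"spin": 20}
    - {"jaw": 0,"pos": [0.2,-0.06,0.01],"spin": 30}
    - {"jaw": 0,"pos": [0.25,-0.075,0.02],"spin": 41.8}
    - {"jaw": 0,"pos": [0.3,-0.09,0.03],"spin": 41.8}
    - {"jaw": 0,"pos": [0.35,-0.105,0.05],"spin": 41.8}
    - {"jaw": 0,"pos": [0.40,-0.122,0.07],"spin": 41.8}
    - {"jaw": 0,"pos": [0.4027,-0.1223,0.10],"spin": 41.8}
    - {"jaw": 0,"pos": [0.4027,-0.1223,0.12],"spin": 41.8}
    - {"jaw": 0,"pos": [0.4027,-0.1223,0.12],"spin": 41.8}
    - {"jaw": 0,"pos": [0.4027,-0.1223,0.12],"spin": 41.8}
  grip_force: 40

```text
time: 1.6
ee_pos: [0.5503, -0.2548, 0.1122]
tool_rot: [180.0, -0.1, -18.3]
ft_force: [0.0, -0.7, -0.4]
gripper_width: 0.0002
finger_force: 0.0
```

```bash
python3 - <<'E'
from cell import env, viewer, job, get_state
import cv2
s=get_state();print(s["ee_pos"],s["tool_rot"],s["ft_force"],s["joint_pos"],s["gripper_width"])
c=viewer.capture("wrist");cv2.imwrite("pics/w1.png",c["img"][:,:,::-1])
E
```

```text
[ 0.55030735 -0.25479411  0.11217178] [ 1.79976028e+02 -7.79908917e-02 -1.82851870e+01] [ 0.0362995  -0.74836063 -0.40214423] [-3.30144085e+01  2.22901703e+01  8.98608541e+01 -3.62398565e-03
  6.77674529e+01  7.52721637e+01] 0.0001673169546831056
```

Request:
shift_gripper:
  plan:
    - {"jaw": 0,"pos": [-0.002,0,0.025]}
    - {"jaw": 0,"pos": [-0.002,0,0.045]}
    - {"jaw": 0,"pos": [-0.002,0,0.052]}
    - {"jaw": 0,"pos": [-0.002,0,0.055]}
    - {"jaw": 0,"pos": [-0.002,0,0.058]}
    - {"jaw": 0,"pos": [-0.002,0,0.061]}
    - {"jaw": 0,"pos": [-0.002,0,0.0625]}
    - {"jaw": 0,"pos": [-0.002,0,0.0635]}
    - {"jaw": 0,"pos": [-0.002,0,0.0635]}

```text
time: 2.78
ee_pos: [0.5483, -0.2532, 0.0491]
tool_rot: [180.0, 0.0, -18.2]
ft_force: [-4.0, 0.7, 6.2]
gripper_width: 0.0002
finger_force: 2.8
```

```bash
python3 - <<'E'
from cell import env, viewer, job, get_state
import cv2
s=get_state();print(s["ee_pos"],s["ft_force"])
c=viewer.capture("top");a=cv2.resize(c["img"][140:230,230:340],None,fx=4,fy=4,interpolation=cv2.INTER_CUBIC)
c=viewer.capture("scene");b=cv2.resize(c["img"][130:270,260:390],None,fx=2.57,fy=2.57,interpolation=cv2.INTER_CUBIC)[:360,:334]
import numpy as np
b=cv2.copyMakeBorder(b,0,360-b.shape[0],0,0,cv2.BORDER_CONSTANT)
cv2.imwrite("pics/p2.png",np.hstack([a,b])[:,:,::-1])
E
```

```text
[ 0.54832861 -0.25320757  0.04913816] [-4.01079596  0.72401716  6.15701762]
```

View pics/p2.png

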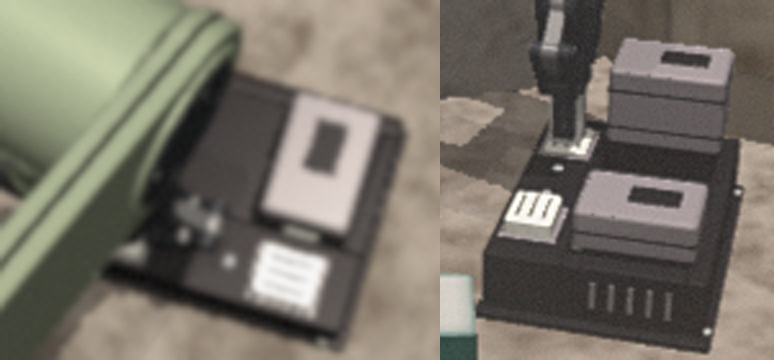

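The right half shows the tall pack clearly raised (stem gap visible, back edge about 10 px higher) with the key pressed, and the low pack still seated. I'll retract straight up and verify.

Request:
shift_gripper:
  plan:
    - {"jaw": 0,"pos": [0,0,-0.03]}
    - {"jaw": 0,"pos": [0,0,-0.09]}
    - {"jaw": 0.085,"pos": [0,0,-0.14]}
    - {"jaw": 0.085,"pos": [0,0,-0.15]}
    - {"jaw": 0.085,"pos": [0,0,-0.15]}

```text
time: 3.5
ee_pos: [0.549, -0.2534, 0.199]
tool_rot: [180.0, -0.2, -18.2]
ft_force: [-0.3, 0.1, -0.1]
gripper_width: 0.054
finger_force: 0.0
```

```bash
python3 - <<'E'
from cell import env, viewer, job, get_state
from h import *
s=get_state();print(s["ee_pos"],s["tool_rot"],s["ft_force"],s["gripper_width"])
c=viewer.capture("scene");pickle.dump(c,open("cap3.pkl","wb"))
c0=pickle.load(open("cap0.pkl","rb"))["scene"]
ex=np.array([.950,-.313]);ey=np.array([.313,.950]);k=np.array([.551,-.2535])
def edge(o,z): return [np.r_[o+a*ex*.036+b*ey*.025,z] for a,b in((1,1),(1,-1),(-1,-1),(-1,1))]
out=[]
for cc,z in((c0,.098),(c,.115)):
    a=cv2.resize(cc["img"][130:270,260:390],None,fx=3,fy=3,interpolation=cv2.INTER_CUBIC)
    for o,zz in((k+.063*ex,z),(k+.063*ex-.0997*ey,.073)):
        cv2.polylines(a,[np.array([(proj(cc,X)-[260,130]+.5)*3 for X in edge(o,zz)]).astype(np.int32)],True,(255,0,0),1)
    out.append(a)
cv2.imwrite("pics/p3.png",np.hstack(out)[:,:,::-1])
E
```

```text
[ 0.54898774 -0.25340115  0.19899302] [ 1.79961299e+02 -1.59921202e-01 -1.82031383e+01] [-0.26434056  0.09506222 -0.08504831] 0.05398033787456155
```

View pics/p3.png

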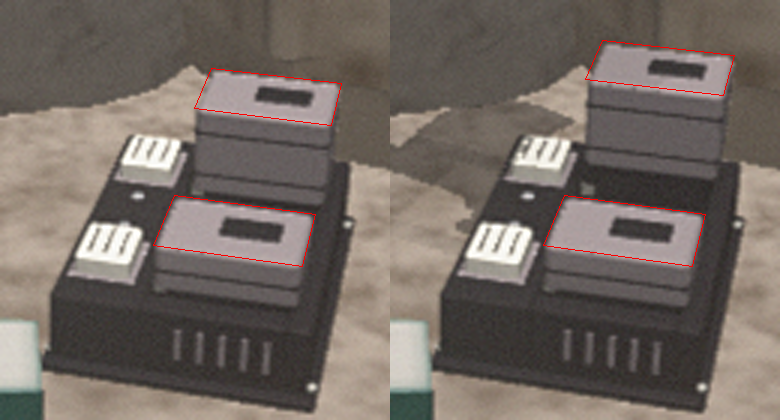

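The pack is up exactly 17 mm (the outline drawn at z=0.115 fits), the key has sprung back and the low pack hasn't moved. Now I'll grasp it.

Request:
shift_gripper:
  plan:
    - {"jaw": 0.085,"pos": [0.04,0,0]}
    - {"jaw": 0.085,"pos": [0.065,0,0]}
    - {"jaw": 0.085,"pos": [0.065,0,0.02]}
    - {"jaw": 0.085,"pos": [0.065,0,0.06]}
    - {"jaw": 0.085,"pos": [0.065,0,0.095]}
    - {"jaw": 0.085,"pos": [0.065,0,0.115]}
    - {"jaw": 0.085,"pos": [0.065,0,0.124]}
    - {"jaw": 0.085,"pos": [0.065,0,0.124]}
    - {"jaw": 0.04,"pos": [0.065,0,0.124]}
    - {"jaw": 0.04,"pos": [0.065,0,0.124]}
    - {"jaw": 0.04,"pos": [0.065,0,0.124]}
    - {"jaw": 0.04,"pos": [0.065,0,0.124]}
  grip_force: 45

```text
time: 5.05
ee_pos: [0.6112, -0.2737, 0.0752]
tool_rot: [180.0, -0.2, -18.2]
ft_force: [0.3, -0.4, 3.3]
gripper_width: 0.0497
finger_force: 52.3
```

Request:
shift_gripper:
  plan:
    - {"jaw": 0.04,"pos": [0,0,-0.005]}
    - {"jaw": 0.04,"pos": [0,0,-0.015]}
    - {"jaw": 0.04,"pos": [0,0,-0.03]}
    - {"jaw": 0.04,"pos": [0,0,-0.05]}
    - {"jaw": 0.04,"pos": [0,0,-0.07]}
    - {"jaw": 0.04,"pos": [0,0,-0.085]}
    - {"jaw": 0.04,"pos": [0,0,-0.09]}
    - {"jaw": 0.04,"pos": [0,0,-0.09]}

```text
time: 6.05
ee_pos: [0.6101, -0.2734, 0.1641]
tool_rot: [180.0, -0.0, -18.2]
ft_force: [-1.1, -0.4, -2.3]
gripper_width: 0.0497
finger_force: 52.2
```

```bash
python3 - <<'E'
from cell import env, viewer, job, get_state
from h import *
s=get_state();p=s["ee_pos"];y=np.radians(s["tool_rot"][2])
print(p,s["tool_rot"],s["ft_force"],s["ft_torque"],s["joint_pos"],s["gripper_width"])
R=np.array([[np.cos(y),np.sin(y),0],[np.sin(y),-np.cos(y),0],[0,0,-1]])
print("to mat in tool",R.T@(np.array([.3847,-.2518,.050])-p))
c=viewer.capture("scene");cv2.imwrite("pics/p4.png",cv2.resize(c["img"][40:280,170:400],None,fx=2.4,fy=2.4)[:,:,::-1])
E
```

```text
[ 0.61007159 -0.27336477  0.16409149] [ 1.79994936e+02 -1.50575815e-02 -1.82043056e+01] [-1.05091534 -0.43486451 -2.29386543] [-0.00827126 -0.04846528 -0.04749976] [-3.15442690e+01  2.61280352e+01  7.77410784e+01 -1.49722174e-03
  7.61150667e+01  7.66603964e+01] 0.04973081756765545
to mat in tool [-0.22082839  0.04992208  0.11409149]
```

View pics/p4.png

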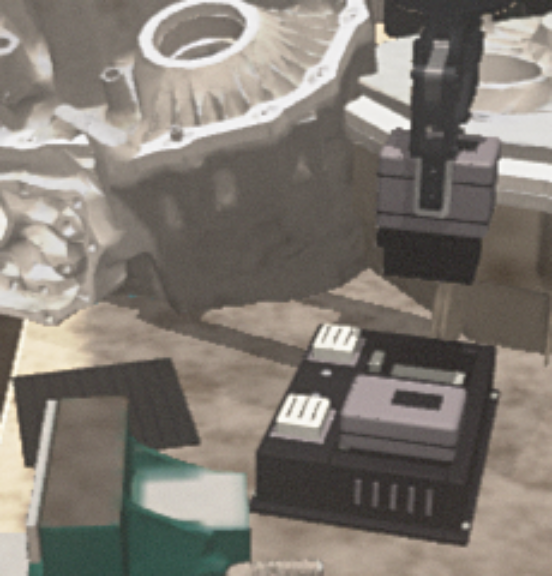

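The pack is held upright, clear of the dock, with the low pack still in its bay. Moving over the mat and down to about 8 mm above it.

Request:
shift_gripper:
  plan:
    - {"jaw": 0.04,"pos": [-0.02,0.005,0]}
    - {"jaw": 0.04,"pos": [-0.05,0.012,0]}
    - {"jaw": 0.04,"pos": [-0.09,0.021,0]}
    - {"jaw": 0.04,"pos": [-0.13,0.03,0]}
    - {"jaw": 0.04,"pos": [-0.165,0.038,0.01]}
    - {"jaw": 0.04,"pos": [-0.195,0.045,0.03]}
    - {"jaw": 0.04,"pos": [-0.215,0.049,0.055]}
    - {"jaw": 0.04,"pos": [-0.2208,0.05,0.08]}
    - {"jaw": 0.04,"pos": [-0.2208,0.05,0.097]}
    - {"jaw": 0.04,"pos": [-0.2208,0.05,0.106]}
    - {"jaw": 0.04,"pos": [-0.2208,0.05,0.106]}
    - {"jaw": 0.04,"pos": [-0.2208,0.05,0.106]}

```text
time: 7.6
ee_pos: [0.3853, -0.2523, 0.0584]
tool_rot: [180.0, -0.1, -18.2]
ft_force: [-0.2, 0.2, -2.6]
gripper_width: 0.0495
finger_force: 52.1
```

```bash
python3 - <<'E'
from cell import env, viewer, job, get_state
from h import *
s=get_state();print(s["ee_pos"],s["tool_rot"],s["ft_force"],s["gripper_width"])
E
```

```text
[ 0.38526821 -0.2523241   0.05836267] [ 1.79968021e+02 -6.42109653e-02 -1.81953269e+01] [-0.15261413  0.17950926 -2.57810343] 0.04945958873382103
```

Request:
shift_gripper:
  plan:
    - {"jaw": 0.04,"pos": [0,0,0.003]}
    - {"jaw": 0.04,"pos": [0,0,0.005]}
    - {"jaw": 0.04,"pos": [0,0,0.006]}
    - {"jaw": 0.04,"pos": [0,0,0.007]}
    - {"jaw": 0.04,"pos": [0,0,0.0075]}
    - {"jaw": 0.04,"pos": [0,0,0.0075]}

```text
time: 8.35
ee_pos: [0.3848, -0.2519, 0.0508]
tool_rot: [-180.0, -0.0, -18.2]
ft_force: [-1.5, 2.4, 4.9]
gripper_width: 0.0493
finger_force: 52.4
```

Request:
shift_gripper:
  plan:
    - {"jaw": 0.04,"pos": [0,0,0.0003]}
    - {"jaw": 0.04,"pos": [0,0,0.0003]}

```text
time: 8.6
ee_pos: [0.3848, -0.2519, 0.0507]
tool_rot: [-180.0, 0.0, -18.2]
ft_force: [-1.3, 4.3, 7.5]
gripper_width: 0.0496
finger_force: 52.6
```

The pack is resting on the mat, with the force rising at the expected height. I'll open and back straight up.

Request:
shift_gripper:
  plan:
    - {"jaw": 0.055}
    - {"jaw": 0.07}
    - {"jaw": 0.085}
    - {"jaw": 0.085}
    - {"jaw": 0.085,"pos": [0,0,-0.01]}
    - {"jaw": 0.085,"pos": [0,0,-0.03]}
    - {"jaw": 0.085,"pos": [0,0,-0.07]}
    - {"jaw": 0.085,"pos": [0,0,-0.12]}
    - {"jaw": 0.085,"pos": [0,0,-0.16]}
    - {"jaw": 0.085,"pos": [-0.02,0.05,-0.18]}
    - {"jaw": 0.085,"pos": [-0.04,0.1,-0.18]}
    - {"jaw": 0.085,"pos": [-0.06,0.15,-0.18]}
    - {"jaw": 0.085,"pos": [-0.06,0.2,-0.18]}
    - {"jaw": 0.085,"pos": [-0.06,0.2,-0.18]}
    - {"jaw": 0.085,"pos": [-0.06,0.2,-0.18]}

```text
time: 10.48
ee_pos: [0.2652, -0.4226, 0.2301]
tool_rot: [-180.0, 0.0, -18.2]
ft_force: [0.5, 0.7, -0.2]
gripper_width: 0.0851
finger_force: 0.0
```

```bash
python3 - <<'E'
from cell import env, viewer, job, get_state
from h import *
o=[]
for n,(x0,y0,x1,y1) in(("top",(200,140,350,310)),("scene",(160,100,400,280))):
    c=viewer.capture(n);f=2.5 if n=="top" else 1.7
    a=cv2.resize(c["img"][y0:y1,x0:x1],None,fx=f,fy=f)
    for z,h,w,yw in((.09,.036,.025,-18.2),(.004,.06,.06,10.4)):
        t=np.radians(yw);u=np.array([np.cos(t),np.sin(t)]);v=np.array([-u[1],u[0]])
        P=[np.r_[np.array([.3847,-.2518])+i*u*h+j*v*w,z] for i,j in((1,1),(1,-1),(-1,-1),(-1,1))]
        cv2.polylines(a,[np.array([(proj(c,X)-[x0,y0]+.5)*f for X in P]).astype(np.int32)],True,(255,0,0),1)
    o.append(a)
H=max(a.shape[0] for a in o)
cv2.imwrite("pics/p5.png",np.hstack([cv2.copyMakeBorder(a,0,H-a.shape[0],0,0,cv2.BORDER_CONSTANT) for a in o])[:,:,::-1])
print(get_state()["ft_force"])
E
```

```text
[-0.91236923  1.12451103  0.36917213]
```

View pics/p5.png

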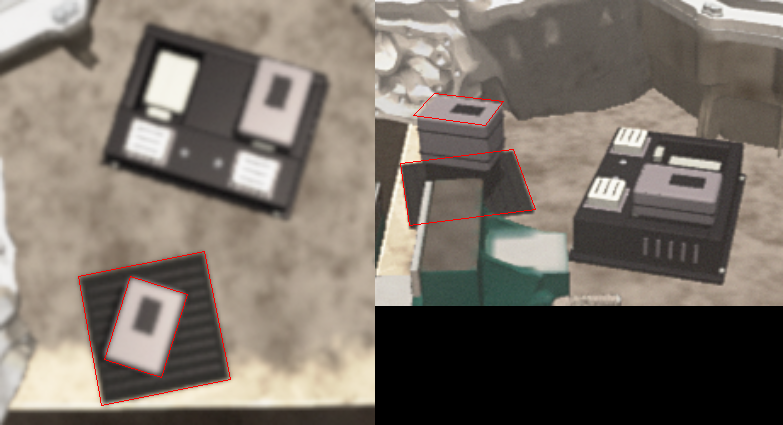

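The pack stands upright and centred on the mat, matching the predicted outlines in both views. The low pack is still latched and the robot is clear of everything.

```bash
python3 -c "
from cell import env, viewer, job, get_state
print(job.sign_off())"
```

```text
the job is handed in; nothing more can be done
None
```

The tall pack was released by its key, lifted out and set down upright in the middle of the mat, with the low pack still latched; the job was handed in at about 10.6 s of robot time.

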